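Load the indexing turntable and bring the moulds under the filling nozzle

TASK

Get the filling machine going: first lift the wooden cover board off its turntable and lean it on the drying stand, one end on the stand's plate against the stop strip and the other end against the upright back panel. Then stand every steel mould from the baking sheet upright in a pocket of the turntable, one to a pocket, and index the turntable by its hexagonal knob so that the moulds stop under the filling nozzle one after another, shortest first and tallest last, each left standing there in its detent for a good two seconds. Leave the moulds in their pockets, the board leaning, and the white ramekin and the cutter ring where they are.

Things in the scene. Friction and masses are not known exactly. Their poses are not given: they have to be found in the camera images.
- knob (a point): centre (half-way up) of the hexagonal black hand knob on the turntable's hub, on the turning axis, 95 mm above the bench: 36 mm across the flats, 25 mm high, flats 21 mm wide, on a 26 mm thick post. It turns with the turntable; its x axis points to pocket0 and is square to a pair of flats (other pairs at 60 and 120 degrees).
- turntable (a joint): angle of the turntable (rad, counter-clockwise from above positive, free to turn either way for several turns). Six spring detents, at the multiples of pi/3: let go within 30 degrees of a detent it is drawn into it; passing to the next takes up to about 0.2 N m, plus damping of 0.1 N m s/rad.
- nozzle_tip (a point): tip of the fixed steel filling nozzle, 140 mm above the bench. Its x axis points from the hub to the machine's column (60 mm wide, outside the turntable). The nozzle, 28 mm thick, hangs from a 40 mm wide white arm, 185 to 225 mm above the bench, which ends 15 mm past the nozzle towards the hub. In every detent one pocket's centre lies straight below the tip.
- board_mid (a point): centre of the wooden cover board, 270 x 55 x 15 mm (x along its length, y across, z through its thickness), 120 to 210 g. At the start it lies flat on the pocket rims, across the turntable's half facing the robot, clear of the knob.
- stop_foot (a point): drying stand: foot of the stop strip's inner face, mid-length, on the 4 mm base plate. x points level to the upright back panel (200 mm wide, 225 high), its face at x = 205 mm; y along the strip, z up. Strip 16 mm thick, 26 high, 200 long, on the turntable side. The board, one end against the strip and the other on the panel, slopes about 44 degrees, its centre at x = 106, z = 99 mm.
- pocket0 (a point): centre of the floor of turntable pocket 0, 0 degrees counter-clockwise from pocket0, 120 mm from the hub. The turntable (330 mm across, top 50 mm above the bench) has six equal pockets, each a low hexagonal rim 58 mm across the flats inside, 66 mm outside, 4 mm high. z up.
- pocket1 (a point): centre of the floor of turntable pocket 1, 60 degrees counter-clockwise from pocket0, 120 mm from the hub. The turntable (330 mm across, top 50 mm above the bench) has six equal pockets, each a low hexagonal rim 58 mm across the flats inside, 66 mm outside, 4 mm high. z up.
- pocket2 (a point): centre of the floor of turntable pocket 2, 120 degrees counter-clockwise from pocket0, 120 mm from the hub. The turntable (330 mm across, top 50 mm above the bench) has six equal pockets, each a low hexagonal rim 58 mm across the flats inside, 66 mm outside, 4 mm high. z up.
- pocket3 (a point): centre of the floor of turntable pocket 3, 180 degrees counter-clockwise from pocket0, 120 mm from the hub. The turntable (330 mm across, top 50 mm above the bench) has six equal pockets, each a low hexagonal rim 58 mm across the flats inside, 66 mm outside, 4 mm high. z up.
- pocket4 (a point): centre of the floor of turntable pocket 4, 240 degrees counter-clockwise from pocket0, 120 mm from the hub. The turntable (330 mm across, top 50 mm above the bench) has six equal pockets, each a low hexagonal rim 58 mm across the flats inside, 66 mm outside, 4 mm high. z up.
- pocket5 (a point): centre of the floor of turntable pocket 5, 300 degrees counter-clockwise from pocket0, 120 mm from the hub. The turntable (330 mm across, top 50 mm above the bench) has six equal pockets, each a low hexagonal rim 58 mm across the flats inside, 66 mm outside, 4 mm high. z up.
- mould0_mid (a point): centre (half-way up) of the shortest mould (30 mm), an open straight steel cup 50 mm across and 30 mm high, wall 3 mm, under 150 g, z along its axis, upright at the start on the baking sheet (6 mm thick). May be absent.
- mould1_mid (a point): centre (half-way up) of the 42 mm mould, an open straight steel cup 50 mm across and 42 mm high, wall 3 mm, under 150 g, z along its axis, upright at the start on the baking sheet (6 mm thick). May be absent.
- mould2_mid (a point): centre (half-way up) of the 54 mm mould, an open straight steel cup 50 mm across and 54 mm high, wall 3 mm, under 150 g, z along its axis, upright at the start on the baking sheet (6 mm thick). May be absent.
- mould3_mid (a point): centre (half-way up) of the tallest mould (66 mm), an open straight steel cup 50 mm across and 66 mm high, wall 3 mm, under 150 g, z along its axis, upright at the start on the baking sheet (6 mm thick). May be absent.
- board: the same cover board, origin at the centre of its underside (7.5 mm below the centre).
- ramekin: to be left alone: a white ceramic ramekin 70 mm across, 45 mm high, on the baking sheet, origin under its centre.
- cutter: to be left alone: a thin steel cutter ring 64 mm across, 30 mm high, open at both ends (not a mould), origin under its centre.

How it is judged:
By the outcome, as a careful person would: the job done as asked, in the order asked, and still so for the second after the job is handed in, with the robot touching nothing.
Of mould0, mould1, mould2, mould3 only 3 to 4 are there at a start; the rules pass over those that are not, and their reading is None.
At some moment in a run one of board, mould0, mould1, mould2, mould3 may be knocked a few centimetres aside while the robot is not near it.
It also fails if it takes over 210 s, if anything falls off the work surface, if the arm or the gripper's body presses on something with over 40 N, if the wrist force passes 120 N, or if a joint passes its speed limit or range.

ROBOT

A 6-joint arm with a two-finger parallel gripper is mounted at the origin on the work surface. World frame = base frame: x ahead of the robot, y to its left, z up, the work surface at z = 0. Lengths are in m, angles in degrees, forces in N, time in s.
With the tool pointing down it reaches from about 0.3 to 0.75 m from the base axis. Payload 8.5 kg.
Tool frame: the origin (TCP) lies on the mounting face of the last link; the fingertips stand tip_extent ahead of it and the grasp point (between the pads) lies 155 mm ahead of it (tip_extent is the distance from the TCP to the fingertips, in m); z points along the fingers, y is the line along which they close (so a half turn about z gives the same grasp; the last joint's range is limited). The gripper opens to 85 mm and grips with 20 to 120 N. Pads are 22 mm wide; open, the fingers measure 114 mm over their backs; the gripper's body (76 mm by 85 mm) begins 54 mm behind the grasp point. The pads swing forward as they close: fully open they stand 13 mm farther back than shut.
Start: joints at [57.336, 21.807, 74.336, -0, 83.858, -12.336], TCP at [0.191, 0.516, 0.405] pointing down, gripper open.
Joint ranges: [-178.18, 178.18], [-50.72, 133.34], [12.68, 142.11], [-81.47, 261.47], [9.98, 163.14], [-165.26, 165.26]. Speed limits (degrees/s): [136.94, 136.94, 180, 180, 180, 180].

INTERFACE

Orientations are given as a 3x3 rotation matrix whose columns are the frame's x, y, z axes.
In Python, from rig import observe, get_image, camera_params, close_job, tip_extent gives the robot as it stands.
- The arm moves only by the shell command python3 -m creep 'ROWS' [FORCE]. ROWS is JSON, a list of rows, each an object with "jaw": the gripper's target within -1 to 1 (shut at 1, half-way at 0, fully open at -1); "travel": the shift along the world's x, y, z in mm, a list of three; "roll": the turn about the world's z in rad. A call has 1 to 12 rows; each row is the pose to reach, as a shift and turn from the pose commanded when the call began; what a row does not reach only later rows make up. A row lasts 1/10 s, in which the tool goes at most 50 mm and 8.59 degrees, less where a joint would pass 70% of its speed; a pose out of reach is approached as far as the arm can. A call with a gripper value outside its range is refused whole. The fingers move at their own pace and stop on an object; FORCE is the grip in N (left out, the last holds). Time passes only in rows, so rows that repeat a pose let the fingers close. It gives the time, the measured TCP pose, the force, the opening and the grip force at its end, in the units of the state.
- observe(): the state, without advancing time (a new reading comes with each control period).
- get_image(name): name is "scene" or "top"; returns (picture, depth): 420x560x3 uint8, red, green, blue; 420x560 float32, m along the optical axis (not along the pixel's ray), 0 where there is no reading.
- camera_params(name): a dict with "mtx" (3x3 intrinsics, pixels), "extrinsics" (4x4, takes a point from camera to world coordinates). Camera axes: x right, y down, z forward; pixel columns grow to the right and rows downward; lengths in m; the calibration is good to about 2 mm. A picture is of the moment at which its call begins. camera_params takes no time and is no camera call.
- close_job(): hands the job in; it is judged then, once.
The state is a dict: "time_s": time; "q": joint angles; "qvel": joint speeds; "joint_efforts": joint torques, N m; "position": TCP position; "tool_rot": TCP orientation; "ft_force": force on the tool from outside, world axes, zero at the start; "wrist_torque": the same for the moment, N m; "grip_width": finger opening in m; "gripper_force": force on a finger pad.
Only numpy, scipy, OpenCV 4.12 (cv2) and the standard library are available. Lean on these libraries where they do the work, as an engineer would, in place of code of your own. Each camera call takes 0.05 s, during which the arm holds its last target. There are 200 camera calls.

## Working session

There is one attempt and no reset: what is moved stays moved. The work goes in short steps, Python scripts to look and compute and a shell command to move; the robot and the scene stay as the last step left them, time stands still between calls to the robot, and variables do not carry over. Pictures are saved under pics/ and viewed, at most 14 in all, crops included, and the job is handed in when it is done.

```bash
ls; mkdir -p pics
python3 - <<'E'
from rig import *
import cv2,numpy as np
for n in("scene","top"):
    p,d=get_image(n);cv2.imwrite(f"pics/{n}0.png",p[:,:,::-1]);np.save(f"pics/{n}0.npy",d)
    c=camera_params(n);print(n,np.round(c["mtx"],1).tolist(),np.round(c["extrinsics"],4).tolist())
o=observe();print(o,tip_extent if not callable(tip_extent) else tip_extent())
E
```

```text
pics
scene [[393.6, 0.0, 273.6], [0.0, 393.6, 208.2], [0.0, 0.0, 1.0]] [[-0.7795, 0.3842, -0.4947, 0.9451], [0.6263, 0.4641, -0.6264, 0.4641], [-0.0111, -0.7982, -0.6024, 0.6031], [0.0, 0.0, 0.0, 1.0]]
top [[405.2, 0.0, 279.7], [0.0, 405.2, 209.1], [0.0, 0.0, 1.0]] [[0.0257, -0.9878, 0.1536, 0.3945], [-0.9995, -0.0226, 0.0225, -0.0723], [-0.0187, -0.1541, -0.9879, 1.008], [0.0, 0.0, 0.0, 1.0]]
{'time_s': 0.1, 'q': array([ 5.73372275e+01,  2.18422429e+01,  7.43791112e+01, -5.81447988e-04,
        8.38571106e+01, -1.23348759e+01]), 'qvel': array([ 0.07862686,  0.00628231, -0.1879323 , -0.06286561,  0.12686414,
       -0.00306002]), 'joint_efforts': array([ 4.28109284e-03, -4.49219406e+01, -2.31656796e+01, -1.65678671e-04,
        3.65580003e-03,  3.36505821e-05]), 'position': array([0.19105172, 0.51573401, 0.40413308]), 'tool_rot': array([[-9.37720181e-01,  3.47390743e-01, -7.30597796e-04],
       [ 3.47391396e-01,  9.37719508e-01, -1.15834678e-03],
       [ 2.82696859e-04, -1.34000854e-03, -9.99999062e-01]]), 'ft_force': array([ 0.34942124, -0.71841592, -0.06702709]), 'wrist_torque': array([0.02869314, 0.01838992, 0.02389463]), 'gripper_force': 0.0, 'grip_width': 0.08539802710627424} 0.1734
```

View pics/scene0.png

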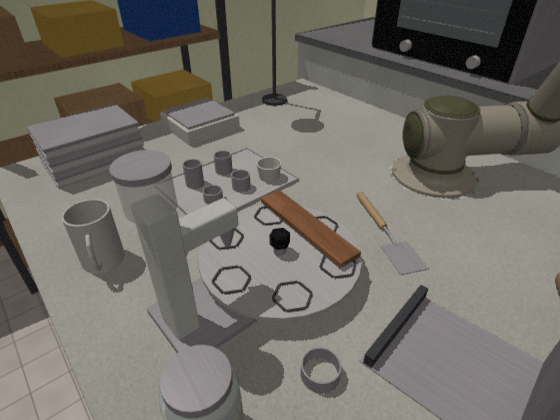

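View pics/top0.png

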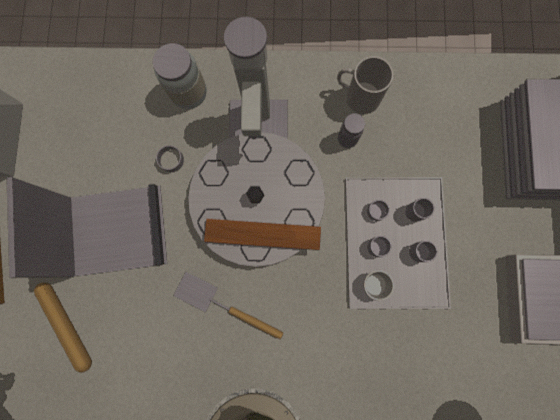

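The scene view has four moulds, the ramekin, the turntable with board, and the stand on the right. In the top view (up = +x, right = -y):
- **Moulds:** about (376,211), (379,247), (423,210) and (424,251).
- **Ramekin:** (378,285).
- **Knob:** (255,194).
- **Board:** runs (206,232) to (320,238).
- **Strip:** u≈157. The panel is at u≈15–70.
- **Cutter:** (169,159).

```bash
cat > h.py <<'E'
import numpy as np,cv2
from rig import *
def cloud(n,save=None):
    p,d=get_image(n)
    if save: cv2.imwrite(save,p[:,:,::-1])
    return p,xyz(n,d)
def xyz(n,d):
    c=camera_params(n);K=c["mtx"];E=c["extrinsics"]
    v,u=np.mgrid[:d.shape[0],:d.shape[1]]
    P=np.stack([(u-K[0,2])/K[0,0]*d,(v-K[1,2])/K[1,1]*d,d],-1)@E[:3,:3].T+E[:3,3]
    P[d==0]=np.nan
    return P
def plane(n,uv,z):
    c=camera_params(n);K=c["mtx"];E=c["extrinsics"]
    uv=np.atleast_2d(uv).astype(float)
    r=np.c_[(uv-[K[0,2],K[1,2]])/[K[0,0],K[1,1]],np.ones(len(uv))]@E[:3,:3].T
    return (E[:3,3]+r*((z-E[2,3])/r[:,2])[:,None])[:,:2]
def circ(P):
    A=np.c_[2*P,np.ones(len(P))];s=np.linalg.lstsq(A,(P**2).sum(1),rcond=None)[0]
    return s[:2],np.sqrt(s[2]+s[:2]@s[:2])
def moulds(P,box=(345,447,178,308),z0=.02):
    u0,u1,v0,v1=box;Z=P[...,2];m=np.zeros(Z.shape,np.uint8);m[v0:v1,u0:u1]=(Z[v0:v1,u0:u1]>z0)
    n,l,s,c=cv2.connectedComponentsWithStats(m);out=[]
    for i in range(1,n):
        if s[i,4]<60: continue
        q=P[l==i];h=np.percentile(q[:,2],95);top=q[q[:,2]>h-.006]
        cc,r=cv2.minEnclosingCircle(top[:,:2].astype(np.float32))
        out.append((np.round(c[i]),round(h,4),np.round(cc,4),round(r,4)))
    return out
def board(p,P):
    h=cv2.cvtColor(p,cv2.COLOR_RGB2HSV);m=((h[...,0]<15)&(h[...,1]>120)).astype(np.uint8)
    m[:, :]=cv2.morphologyEx(m,cv2.MORPH_OPEN,np.ones((3,3)))
    n,l,s,c=cv2.connectedComponentsWithStats(m);i=1+np.argmax(s[1:,4])
    return l==i
E
python3 - <<'E'
from h import *
p=cv2.imread("pics/top0.png")[:,:,::-1];d=np.load("pics/top0.npy");P=xyz("top",d);Z=P[...,2]
for m in moulds(P):print(m)
b=board(p,P);v,u=np.nonzero(b);zb=np.nanmedian(Z[b]);print("board z",zb,np.nanpercentile(Z[b],[5,95]))
R=cv2.minAreaRect(plane("top",np.c_[u,v],.069).astype(np.float32));print(R,cv2.boxPoints(R))
# turntable
def reg(u0,u1,v0,v1,lo,hi):
    m=np.zeros(Z.shape,bool);m[v0:v1,u0:u1]=True;return m&(Z>lo)&(Z<hi)
t=reg(180,335,125,275,.044,.056);t=cv2.morphologyEx(t.astype(np.uint8),cv2.MORPH_OPEN,np.ones((3,3)))
c=max(cv2.findContours(t,0,1)[0],key=len)[:,0];W=plane("top",c,.05)
hull=cv2.convexHull(W.astype(np.float32))[:,0];print("tt",circ(hull),cv2.minEnclosingCircle(W.astype(np.float32)))
k=reg(240,272,178,210,.1,.115);q=P[k];print("knob",k.sum(),q.mean(0),cv2.minEnclosingCircle(q[:,:2].astype(np.float32)),cv2.minAreaRect(q[:,:2].astype(np.float32)))
# pocket rims: dark pixels
g=cv2.cvtColor(p,cv2.COLOR_RGB2GRAY);m=((g<75)&reg(185,330,130,275,.04,.06)).astype(np.uint8);m=cv2.dilate(m,np.ones((3,3)))
n,l,s,cc=cv2.connectedComponentsWithStats(m)
for i in range(1,n):
    if s[i,4]>80:
        v,u=np.nonzero(l==i);W=plane("top",np.c_[u,v],.054);print("pk",cc[i].round(),s[i,4],cv2.minEnclosingCircle(W.astype(np.float32)))
# nozzle arm
a=P[reg(235,268,70,140,.2,.24)];print("arm",len(a),cv2.minAreaRect(a[:,:2].astype(np.float32)),a[:,:2].min(0),a[:,:2].max(0))
# strip and panel
m=((g<60)&reg(145,170,180,270,.02,.04));q=P[m];print("strip",m.sum(),np.median(q[:,2]),cv2.boxPoints(cv2.minAreaRect(q[:,:2].astype(np.float32))))
q=P[reg(0,80,170,285,.215,.24)];print("paneltop",len(q),cv2.boxPoints(cv2.minAreaRect(q[:,:2].astype(np.float32))) if len(q)>3 else 0)
q=P[reg(0,75,190,270,.05,.2)];print("panelface",len(q),np.linalg.lstsq(np.c_[q[:,0],np.ones(len(q))],q[:,1],rcond=None)[0],q[:,1].mean(),np.nanmax(P[170:285,0:80,2]))
E
```

```text
(array([420., 209.]), np.float64(0.0733), array([ 0.5496, -0.3838]), 0.0252)
(array([379., 210.]), np.float64(0.0381), array([ 0.5494, -0.2895]), 0.025)
(array([380., 247.]), np.float64(0.0504), array([ 0.4615, -0.2901]), 0.0254)
(array([424., 251.]), np.float64(0.0622), array([ 0.451, -0.391]), 0.0253)
(array([381., 286.]), np.float64(0.0527), array([ 0.3701, -0.2837]), 0.0347)
board z 0.06944827628734285 [0.06667208 0.07213174]
((0.48103782534599304, -0.01132144033908844), (0.2683413028717041, 0.053482186049222946), 87.45817565917969) [[ 0.44837275 -0.14417416]
 [ 0.5018023  -0.146546  ]
 [ 0.51370287  0.12153128]
 [ 0.46027333  0.12390313]]
tt (array([0.57028575, 0.00766239]), np.float64(0.1637232088797058)) ((0.5702656507492065, 0.007829139940440655), 0.16449019312858582)
knob 12 [0.57092828 0.00607535 0.10072332] ((0.5690150260925293, 0.00445135124027729), 0.01677790842950344) ((0.5703190565109253, 0.005574770271778107), (0.024686170741915703, 0.02571600303053856), 40.74617004394531)
pk [235. 140.] 89 ((0.7106441259384155, 0.06390121579170227), 0.01582898385822773)
pk [233. 160.
[... 285 characters left out ...]
863970041275), 0.04042312130331993)
pk [300. 215.] 189 ((0.5131427049636841, -0.09667099267244339), 0.037932973355054855)
pk [255. 254.] 209 ((0.4523646831512451, 0.0030776464845985174), 0.04048303887248039)
arm 1203 ((0.7391988635063171, 0.010564815253019333), (0.12910936772823334, 0.059134308248758316), 1.683301329612732) [ 0.67470079 -0.01748496] [0.80458657 0.04136402]
strip 559 0.02996280677978691 [[0.4030645  0.2492908 ]
 [0.4057591  0.23203395]
 [0.6013844  0.26258096]
 [0.5986898  0.2798378 ]]
paneltop 1024 [[0.36986548 0.46417934]
 [0.37226808 0.44876808]
 [0.569549   0.47952402]
 [0.5671464  0.49493527]]
panelface 3169 [0.15912103 0.39189011] 0.46707547283697426 0.23289986507380633
```

```bash
T='{"jaw":-1,"travel":[294,-437,-50],"roll":-1.26}'; python3 -m creep '[{"jaw":-1,"travel":[30,-40,0],"roll":-0.12},{"jaw":-1,"travel":[60,-80,0],"roll":-0.24},{"jaw":-1,"travel":[90,-120,0],"roll":-0.36},{"jaw":-1,"travel":[120,-160,0],"roll":-0.5},{"jaw":-1,"travel":[150,-210,0],"roll":-0.64},{"jaw":-1,"travel":[180,-250,0],"roll":-0.78},{"jaw":-1,"travel":[210,-300,0],"roll":-0.92},{"jaw":-1,"travel":[240,-345,0],"roll":-1.06},{"jaw":-1,"travel":[270,-390,0],"roll":-1.18},{"jaw":-1,"travel":[294,-437,-20],"roll":-1.26},{"jaw":-1,"travel":[294,-437,-50],"roll":-1.26},{"jaw":-1,"travel":[294,-437,-50],"roll":-1.26}]' 20
```

```text
time_s: 1.3
position: [0.4859, 0.0758, 0.3506]
tool_rot: [[0.048, 0.999, -0.007], [0.999, -0.048, 0.0], [-0.0, -0.007, -1.0]]
ft_force: [-0.4, 0.6, 0.2]
grip_width: 0.0857
gripper_force: 0.0
```

```bash
python3 -m creep '[{"jaw":-1,"travel":[0,2,-40],"roll":0},{"jaw":-1,"travel":[0,2,-80],"roll":0},{"jaw":-1,"travel":[0,2,-105],"roll":0},{"jaw":-1,"travel":[0,2,-118],"roll":0},{"jaw":-1,"travel":[0,2,-118],"roll":0},{"jaw":1,"travel":[0,2,-118],"roll":0},{"jaw":1,"travel":[0,2,-118],"roll":0},{"jaw":1,"travel":[0,2,-118],"roll":0},{"jaw":1,"travel":[0,2,-118],"roll":0},{"jaw":1,"travel":[0,2,-118],"roll":0},{"jaw":1,"travel":[0,2,-118],"roll":0},{"jaw":1,"travel":[0,2,-118],"roll":0}]' 20
python3 -m creep '[{"jaw":1,"travel":[0,0,5]},{"jaw":1,"travel":[0,0,15]},{"jaw":1,"travel":[0,0,30]},{"jaw":1,"travel":[0,0,50]},{"jaw":1,"travel":[0,0,70]},{"jaw":1,"travel":[0,0,90]},{"jaw":1,"travel":[0,0,100]},{"jaw":1,"travel":[0,0,100]},{"jaw":1,"travel":[0,0,100]}]'
python3 - <<'E'
from h import *
p,P=cloud("scene","pics/s1.png");b=board(p,P);q=P[b];q=q[~np.isnan(q[:,0])]
m=np.median(q,0);U,S,V=np.linalg.svd(q-m,full_matrices=False);print(m,V)
E
```

```text
time_s: 2.5
position: [0.4851, 0.0811, 0.2392]
tool_rot: [[0.044, 0.999, 0.004], [0.999, -0.044, 0.001], [0.001, 0.004, -1.0]]
ft_force: [-6.5, 3.1, 17.2]
grip_width: 0.0473
gripper_force: 19.5
[ 0.49399863 -0.05057404  0.0699844 ] [[ 0.18980422  0.98181505  0.00368328]
 [ 0.98068068 -0.18940143 -0.0489133 ]
 [-0.0473262   0.01289607 -0.99879624]]invalid input
```

View pics/s1.png

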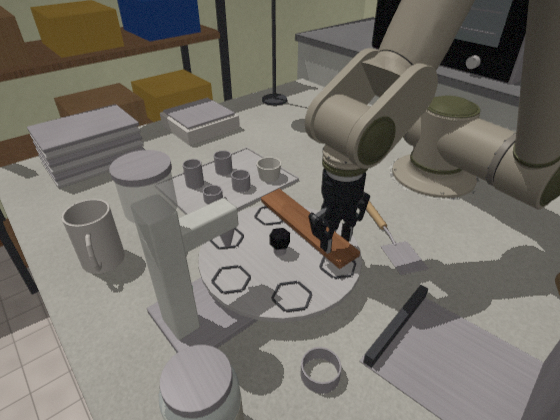

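The fingertips, which sit further back when open, landed on top of the board. I'll reopen, go lower and regrip.

```bash
python3 -m creep '[{"jaw":1,"travel":[0,0,10],"roll":0},{"jaw":-1,"travel":[0,0,15],"roll":0},{"jaw":-1,"travel":[0,0,15],"roll":0},{"jaw":-1,"travel":[0,0,15],"roll":0},{"jaw":-1,"travel":[0,0,15],"roll":0},{"jaw":-1,"travel":[0,0,15],"roll":0},{"jaw":-1,"travel":[0,0,15],"roll":0},{"jaw":-1,"travel":[0,0,15],"roll":0},{"jaw":-1,"travel":[0,0,0],"roll":0},{"jaw":-1,"travel":[0,0,-9],"roll":0},{"jaw":-1,"travel":[0,0,-9],"roll":0}]' 20
python3 -m creep '[{"jaw":1,"travel":[0,0,0],"roll":0},{"jaw":1,"travel":[0,0,0],"roll":0},{"jaw":1,"travel":[0,0,0],"roll":0},{"jaw":1,"travel":[0,0,0],"roll":0},{"jaw":1,"travel":[0,0,0],"roll":0},{"jaw":1,"travel":[0,0,0],"roll":0},{"jaw":1,"travel":[0,0,0],"roll":0},{"jaw":1,"travel":[0,0,0],"roll":0}]' 20
```

```text
time_s: 3.65
position: [0.4848, 0.0807, 0.2267]
tool_rot: [[0.044, 0.999, -0.003], [0.999, -0.044, 0.0], [0.0, -0.003, -1.0]]
ft_force: [0.5, -1.3, 0.5]
grip_width: 0.0855
gripper_force: 0.0
time_s: 4.45
position: [0.4854, 0.0808, 0.2285]
tool_rot: [[0.044, 0.999, 0.002], [0.999, -0.044, -0.0], [0.0, 0.002, -1.0]]
ft_force: [1.2, 0.5, 5.6]
grip_width: 0.0548
gripper_force: 21.4
```

```bash
python3 -m creep '[{"jaw":1,"travel":[0,0,10],"roll":0},{"jaw":1,"travel":[0,0,25],"roll":0},{"jaw":1,"travel":[0,0,45],"roll":0},{"jaw":1,"travel":[0,0,65],"roll":0},{"jaw":1,"travel":[0,0,85],"roll":0},{"jaw":1,"travel":[0,0,100],"roll":0},{"jaw":1,"travel":[0,0,100],"roll":0},{"jaw":1,"travel":[0,0,100],"roll":0}]'
python3 - <<'E'
from h import *
p,P=cloud("scene","pics/s2.png");b=board(p,P);q=P[b];q=q[~np.isnan(q[:,0])]
m=np.median(q,0);U,S,V=np.linalg.svd(q-m,full_matrices=False);print(m,V[0])
E
```

```text
time_s: 5.25
position: [0.4847, 0.0808, 0.3274]
tool_rot: [[0.044, 0.999, -0.001], [0.999, -0.044, 0.0], [0.0, -0.001, -1.0]]
ft_force: [0.5, -0.4, -2.1]
grip_width: 0.0545
gripper_force: 21.6
[ 0.49478612 -0.0479892   0.14481835] [0.16879187 0.97094889 0.16961   ]
```

View pics/s2.png

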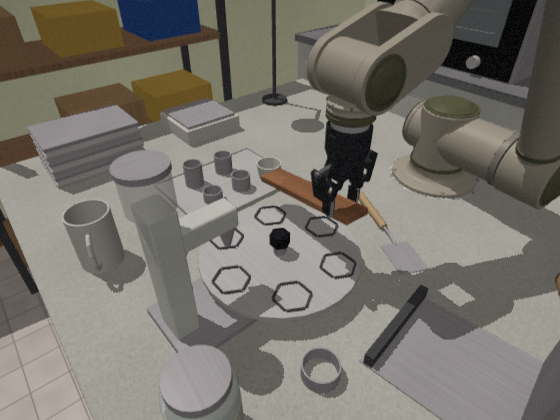

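The board holds at about 10° of droop. I'll lift it and put its short stub over the panel's top edge, so that lowering tilts it steeper.

```bash
python3 -m creep '[{"jaw":1,"travel":[0,0,40],"roll":0},{"jaw":1,"travel":[0,0,80],"roll":0},{"jaw":1,"travel":[0,20,115],"roll":0.02},{"jaw":1,"travel":[-1,60,118],"roll":0.05},{"jaw":1,"travel":[-3,100,118],"roll":0.08},{"jaw":1,"travel":[-4,145,118],"roll":0.11},{"jaw":1,"travel":[-6,190,118],"roll":0.14},{"jaw":1,"travel":[-8,235,118],"roll":0.17},{"jaw":1,"travel":[-10,280,118],"roll":0.198},{"jaw":1,"travel":[-10,320,118],"roll":0.198},{"jaw":1,"travel":[-10,350,118],"roll":0.198},{"jaw":1,"travel":[-10,350,118],"roll":0.198}]'
python3 -m creep '[{"jaw":1,"travel":[0,0,0],"roll":0},{"jaw":1,"travel":[0,0,0],"roll":0}]'
cat >> h.py <<'E'
O=np.array([.5009,.2645,.004]);ex=np.array([-.154,.988,0]);ey=np.array([.988,.154,0])
def lean(n,f):
    p,P=cloud(n,f);b=board(p,P);q=P[b];q=q[~np.isnan(q[:,0])]-O
    A=np.c_[q@ex,q[:,2]]*1000;B=q@ey*1000
    m=np.median(A,0);A2=A[np.abs(A-m).max(1)<200]
    l=cv2.fitLine(A2.astype(np.float32),cv2.DIST_HUBER,0,.01,.01).ravel()
    print("angle",np.degrees(np.arctan2(l[1],l[0])),"mid XZ",l[2:],"X",np.percentile(A2[:,0],[1,99]),"Z",np.percentile(A2[:,1],[1,99]),"Y",np.percentile(B,[2,98]),len(A2))
E
python3 - <<'E'
from h import *
lean("scene","pics/s3.png");lean("top","pics/t3.png")
E
```

```text
time_s: 6.5
position: [0.4746, 0.434, 0.4431]
tool_rot: [[-0.157, 0.988, -0.003], [0.988, 0.157, -0.001], [-0.001, -0.003, -1.0]]
ft_force: [-0.8, 0.4, -1.8]
grip_width: 0.0545
gripper_force: 21.7
time_s: 6.7
position: [0.4754, 0.4301, 0.4451]
tool_rot: [[-0.153, 0.988, -0.001], [0.988, 0.153, -0.001], [-0.001, -0.001, -1.0]]
ft_force: [0.1, 0.1, -2.9]
grip_width: 0.0541
gripper_force: 21.7
angle 34.75074 mid XZ [ 84.099236 220.85884 ] X [-12.66683487 154.49452409] Z [152.44516578 267.69670624] Y [-22.13524861  29.8072443 ] 4246
angle 34.67158 mid XZ [ 77.621735 218.76273 ] X [-16.14728414 171.64794493] Z [153.00544829 282.84213892] Y [-26.89360568  24.48999064] 2887
```

View pics/s3.png

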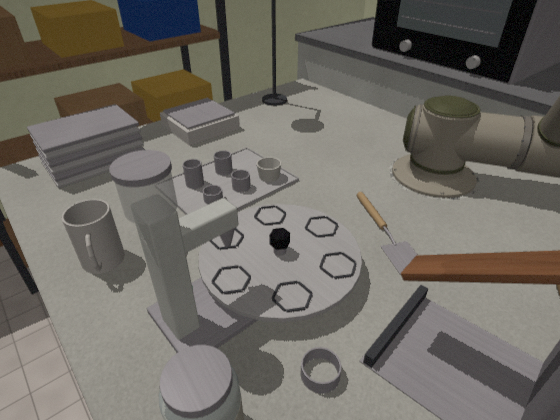

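The board now hangs at 35°, centred on the stand. One more quick upward jerk should droop it past 44°.

```bash
python3 -m creep '[{"jaw":1,"travel":[0,0,45],"roll":0},{"jaw":1,"travel":[0,0,50],"roll":0},{"jaw":1,"travel":[0,0,45],"roll":0},{"jaw":1,"travel":[0,0,35],"roll":0},{"jaw":1,"travel":[0,0,25],"roll":0},{"jaw":1,"travel":[0,0,15],"roll":0},{"jaw":1,"travel":[0,0,5],"roll":0},{"jaw":1,"travel":[0,0,0],"roll":0},{"jaw":1,"travel":[0,0,0],"roll":0}]'
python3 - <<'E'
from h import *
lean("scene",None);lean("top",None)
E
```

```text
time_s: 7.7
position: [0.4751, 0.4308, 0.4447]
tool_rot: [[-0.153, 0.988, -0.002], [0.988, 0.153, -0.001], [-0.001, -0.002, -1.0]]
ft_force: [0.3, -0.7, -1.7]
grip_width: 0.0543
gripper_force: 22.2
angle 42.991066 mid XZ [ 93.51306 207.69069] X [  8.88997083 156.4756386 ] Z [127.6690089  263.14514085] Y [-22.02529067  29.49532521] 3937
angle 43.08664 mid XZ [ 76.93003 194.66815] X [  5.13882828 150.41515207] Z [127.37774044 263.79971149] Y [-26.84814326  23.92493703] 1941
```

Now 43°. I'll jerk it once more for about 50°.

```bash
python3 -m creep '[{"jaw":1,"travel":[0,0,45],"roll":0},{"jaw":1,"travel":[0,0,50],"roll":0},{"jaw":1,"travel":[0,0,45],"roll":0},{"jaw":1,"travel":[0,0,35],"roll":0},{"jaw":1,"travel":[0,0,25],"roll":0},{"jaw":1,"travel":[0,0,15],"roll":0},{"jaw":1,"travel":[0,0,5],"roll":0},{"jaw":1,"travel":[0,0,0],"roll":0},{"jaw":1,"travel":[0,0,0],"roll":0}]'
python3 - <<'E'
from h import *
lean("scene",None);lean("top",None)
E
```

```text
time_s: 8.7
position: [0.4751, 0.4308, 0.4446]
tool_rot: [[-0.153, 0.988, -0.002], [0.988, 0.153, -0.001], [-0.001, -0.002, -1.0]]
ft_force: [0.3, -0.8, -2.7]
grip_width: 0.0542
gripper_force: 22.4
angle 48.633156 mid XZ [ 98.88752 196.54785] X [ 24.65562037 157.86074412] Z [111.22739145 260.42772335] Y [-21.86439811  29.63181179] 3674
angle 48.721634 mid XZ [ 82.78692 181.86247] X [ 21.67982774 152.15520526] Z [111.93489058 256.50178647] Y [-27.31938675  24.56981149] 1928
```

```bash
python3 -m creep '[{"jaw":1,"travel":[1,-8,0],"roll":0},{"jaw":1,"travel":[3,-17,-5],"roll":0},{"jaw":1,"travel":[3,-17,-20],"roll":0},{"jaw":1,"travel":[3,-17,-35],"roll":0},{"jaw":1,"travel":[3,-17,-50],"roll":0},{"jaw":1,"travel":[3,-17,-65],"roll":0},{"jaw":1,"travel":[3,-17,-78],"roll":0},{"jaw":1,"travel":[3,-17,-88],"roll":0},{"jaw":1,"travel":[3,-17,-94],"roll":0},{"jaw":1,"travel":[3,-17,-98],"roll":0},{"jaw":1,"travel":[3,-17,-98],"roll":0}]'
python3 - <<'E'
from h import *
lean("scene",None);lean("top",None)
E
```

```text
time_s: 9.9
position: [0.4781, 0.4136, 0.3476]
tool_rot: [[-0.153, 0.988, -0.0], [0.988, 0.153, -0.0], [-0.0, -0.0, -1.0]]
ft_force: [-0.4, -0.6, -1.6]
grip_width: 0.0545
gripper_force: 22.4
angle 49.150047 mid XZ [80.958046 98.12332 ] X [  9.00993252 144.60161111] Z [ 13.61938818 165.79608444] Y [-21.55074838  30.30196868] 3007
angle 49.050404 mid XZ [ 85.32728 105.80156] X [  6.16454974 159.2993698 ] Z [ 14.41820326 191.14294872] Y [-26.14151375  25.03392368] 1976
```

```bash
python3 -m creep '[{"jaw":1,"travel":[0,-2,-3],"roll":0},{"jaw":1,"travel":[1,-5,-6],"roll":0},{"jaw":1,"travel":[1,-2,-9],"roll":0},{"jaw":1,"travel":[0,2,-13],"roll":0},{"jaw":1,"travel":[0,5,-15],"roll":0},{"jaw":1,"travel":[0,5,-15],"roll":0}]'
python3 - <<'E'
from h import *
lean("scene",None);lean("top",None)
E
```

```text
time_s: 10.6
position: [0.4777, 0.42, 0.3349]
tool_rot: [[-0.155, 0.988, 0.004], [0.988, 0.155, 0.005], [0.005, 0.005, -1.0]]
ft_force: [-1.6, 6.9, 8.2]
grip_width: 0.054
gripper_force: 21.7
angle 44.687504 mid XZ [85.74817 93.64643] X [  5.68415046 149.41301863] Z [ 13.30222946 154.40903223] Y [-20.81931667  31.30468816] 3220
angle 44.764725 mid XZ [87.09684  97.549065] X [  6.05784284 165.32538425] Z [ 17.37820267 174.87903481] Y [-25.32519919  25.50886048] 1865
```

```bash
python3 -m creep '[{"jaw":-1,"travel":[0,0,0],"roll":0},{"jaw":-1,"travel":[0,0,0],"roll":0},{"jaw":-1,"travel":[0,0,0],"roll":0},{"jaw":-1,"travel":[0,0,0],"roll":0},{"jaw":-1,"travel":[0,0,0],"roll":0},{"jaw":-1,"travel":[0,0,0],"roll":0},{"jaw":-1,"travel":[0,0,25],"roll":0},{"jaw":-1,"travel":[0,0,60],"roll":0},{"jaw":-1,"travel":[0,0,110],"roll":0},{"jaw":-1,"travel":[0,0,150],"roll":0},{"jaw":-1,"travel":[0,0,150],"roll":0}]'
python3 - <<'E'
from h import *
lean("scene","pics/s4.png");lean("top","pics/t4.png")
P=cloud("top")[1]
for m in moulds(P):print(m)
E
```

```text
time_s: 11.8
position: [0.4773, 0.4183, 0.4891]
tool_rot: [[-0.153, 0.988, 0.01], [0.988, 0.153, 0.006], [0.004, 0.011, -1.0]]
ft_force: [0.8, 0.1, 0.2]
grip_width: 0.0855
gripper_force: 0.0
angle 43.846077 mid XZ [108.458435 113.24524 ] X [  6.72787657 185.21184698] Z [ 14.74851468 185.00732437] Y [-20.78023564  31.36202129] 4539
angle 43.75864 mid XZ [106.52651 113.69292] X [  5.78148135 197.13994752] Z [ 16.82770585 196.77833695] Y [-25.84871337  25.75711981] 2494
(array([420., 209.]), np.float64(0.0735), array([ 0.5494, -0.384 ]), 0.0251)
(array([379., 210.]), np.float64(0.0386), array([ 0.5495, -0.2897]), 0.0251)
(array([380., 246.]), np.float64(0.0503), array([ 0.4611, -0.29  ]), 0.0252)
(array([424., 252.]), np.float64(0.0617), array([ 0.4513, -0.3911]), 0.0253)
(array([381., 286.]), np.float64(0.0534), array([ 0.3702, -0.2832]), 0.0348)
```

View pics/t4.png

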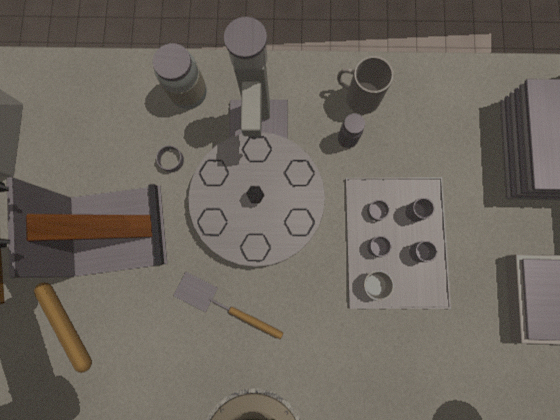

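The board leans correctly at 43.8°, in the top view from (27,228) to (150,228). All four moulds are unmoved. Next is mould0, while I remeasure the pockets.

```bash
python3 -m creep '[{"jaw":-1,"travel":[5,-45,0],"roll":-0.12},{"jaw":-1,"travel":[10,-90,0],"roll":-0.24},{"jaw":-1,"travel":[14,-135,0],"roll":-0.36},{"jaw":-1,"travel":[18,-180,0],"roll":-0.48},{"jaw":-1,"travel":[23,-225,0],"roll":-0.6},{"jaw":-1,"travel":[28,-270,0],"roll":-0.72},{"jaw":-1,"travel":[32,-315,0],"roll":-0.84},{"jaw":-1,"travel":[36,-360,0],"roll":-0.96},{"jaw":-1,"travel":[41,-405,0],"roll":-1.08},{"jaw":-1,"travel":[46,-450,0],"roll":-1.2},{"jaw":-1,"travel":[51,-500,0],"roll":-1.32},{"jaw":-1,"travel":[56,-550,-10],"roll":-1.44}]'
python3 -m creep '[{"jaw":-1,"travel":[4,-40,-10],"roll":-0.1},{"jaw":-1,"travel":[8,-80,-40],"roll":-0.2},{"jaw":-1,"travel":[12,-120,-80],"roll":-0.286},{"jaw":-1,"travel":[16,-158,-120],"roll":-0.286},{"jaw":-1,"travel":[16,-158,-160],"roll":-0.286},{"jaw":-1,"travel":[16,-158,-190],"roll":-0.286},{"jaw":-1,"travel":[16,-158,-190],"roll":-0.286}]'
python3 - <<'E'
from h import *
p=cv2.imread("pics/t4.png")[:,:,::-1]
g=cv2.cvtColor(p,cv2.COLOR_RGB2GRAY);m=(g<75).astype(np.uint8)
m[:132]=0;m[270:]=0;m[:,:190]=0;m[:,325:]=0;m=cv2.dilate(m,np.ones((2,2)))
n,l,s,cc=cv2.connectedComponentsWithStats(m);C=[]
for i in range(1,n):
    if s[i,4]>40:
        v,u=np.nonzero(l==i);W=plane("top",np.c_[u,v]-.5,.054);c,r=cv2.minEnclosingCircle(W.astype(np.float32));print(cc[i].round(),s[i,4],np.round(c,4),round(r,4))
        if .034<r<.045:C.append(c)
C=np.array(C);o,R=circ(C);a=np.degrees(np.arctan2(*(C-o).T[::-1]));print(o,R,a,((a+30)%60-30).mean())
E
```

```text
time_s: 13.15
position: [0.5338, -0.1319, 0.4723]
tool_rot: [[0.961, 0.276, -0.001], [0.276, -0.961, 0.0], [-0.001, -0.001, -1.0]]
ft_force: [1.2, 0.1, 0.9]
grip_width: 0.0851
gripper_force: 0.0
time_s: 13.85
position: [0.5489, -0.2877, 0.2771]
tool_rot: [[1.0, -0.002, -0.009], [-0.002, -1.0, 0.008], [-0.009, -0.008, -1.0]]
ft_force: [0.0, -0.0, -0.1]
grip_width: 0.0856
gripper_force: 0.0
[213. 139.] 685 [0.7159 0.1157] 0.0633
[255. 144.] 315 [0.6979 0.0185] 0.0468
[323. 146.] 70 [ 0.7033 -0.1545] 0.0191
[236. 156.] 102 [0.6726 0.0581] 0.0232
[216. 170.] 279 [0.6334 0.1094] 0.0419
[299. 173.] 213 [ 0.6325 -0.0945] 0.0372
[253. 196.] 338 [0.5727 0.0196] 0.0318
[212. 222.] 226 [0.5084 0.1096] 0.0366
[300. 222.] 195 [ 0.5141 -0.0971] 0.0369
[217. 252.] 518 [0.4631 0.0716] 0.1087
[255. 248.] 210 [0.4516 0.0061] 0.0364
[0.57087114 0.00782348] 0.11933386101444046 [  58.35942338  -58.94166104  121.54327639 -118.42403005 -179.16102534] 0.6751966684549814
```

```bash
python3 -m creep '[{"jaw":-1,"travel":[0,0,0],"roll":0},{"jaw":-1,"travel":[0,0,0],"roll":0},{"jaw":-1,"travel":[0,0,0],"roll":0}]'
```

```text
time_s: 14.15
position: [0.5501, -0.2876, 0.2849]
tool_rot: [[1.0, -0.001, 0.002], [-0.001, -1.0, -0.002], [0.002, 0.002, -1.0]]
ft_force: [-0.1, -0.1, -0.4]
grip_width: 0.0852
gripper_force: 0.0
```

```bash
python3 -m creep '[{"jaw":-1,"travel":[-1,-2,-40],"roll":0},{"jaw":-1,"travel":[-1,-2,-75],"roll":0},{"jaw":-1,"travel":[-1,-2,-95],"roll":0},{"jaw":-1,"travel":[-1,-2,-95],"roll":0},{"jaw":-1,"travel":[-1,-2,-95],"roll":0},{"jaw":1,"travel":[-1,-2,-95],"roll":0},{"jaw":1,"travel":[-1,-2,-95],"roll":0},{"jaw":1,"travel":[-1,-2,-95],"roll":0},{"jaw":1,"travel":[-1,-2,-95],"roll":0},{"jaw":1,"travel":[-1,-2,-95],"roll":0},{"jaw":1,"travel":[-1,-2,-95],"roll":0}]' 30
python3 -m creep '[{"jaw":1,"travel":[0,0,0],"roll":0},{"jaw":1,"travel":[0,0,0],"roll":0}]'
```

```text
time_s: 15.25
position: [0.549, -0.2899, 0.1888]
tool_rot: [[1.0, -0.001, 0.001], [-0.001, -1.0, -0.001], [0.001, 0.001, -1.0]]
ft_force: [-1.0, 0.4, 5.9]
grip_width: 0.0481
gripper_force: 31.4
time_s: 15.45
position: [0.549, -0.2899, 0.1888]
tool_rot: [[1.0, -0.001, 0.001], [-0.001, -1.0, -0.001], [0.001, 0.001, -1.0]]
ft_force: [-0.7, 1.0, 5.6]
grip_width: 0.0484
gripper_force: 31.4
```

```bash
python3 -m creep '[{"jaw":1,"travel":[0,0,30],"roll":0},{"jaw":1,"travel":[0,0,70],"roll":0},{"jaw":1,"travel":[10,30,90],"roll":0},{"jaw":1,"travel":[30,70,90],"roll":0},{"jaw":1,"travel":[50,115,90],"roll":0},{"jaw":1,"travel":[68,155,90],"roll":0},{"jaw":1,"travel":[80,185,90],"roll":0},{"jaw":1,"travel":[84,195.6,90],"roll":0},{"jaw":1,"travel":[84,195.6,90],"roll":0},{"jaw":1,"travel":[84,195.6,90],"roll":0}]'
python3 -m creep '[{"jaw":1,"travel":[0,0,-20],"roll":0},{"jaw":1,"travel":[0,0,-36],"roll":0},{"jaw":1,"travel":[0,0,-36],"roll":0}]'
python3 - <<'E'
from h import *
for n in("scene","top"):
    p,d=get_image(n);cv2.imwrite(f"pics/{n}5.png",cv2.resize(p[120:300,160:400,::-1],None,fx=2.5,fy=2.5))
E
```

```text
time_s: 16.45
position: [0.6326, -0.0953, 0.2778]
tool_rot: [[1.0, -0.002, -0.0], [-0.002, -1.0, -0.0], [-0.0, 0.0, -1.0]]
ft_force: [-0.2, 0.5, -1.0]
grip_width: 0.0479
gripper_force: 31.4
time_s: 16.75
position: [0.6321, -0.0959, 0.2399]
tool_rot: [[1.0, -0.004, -0.004], [-0.004, -1.0, 0.001], [-0.004, -0.001, -1.0]]
ft_force: [-0.2, 0.1, -0.9]
grip_width: 0.0481
gripper_force: 31.4
```

View pics/scene5.png

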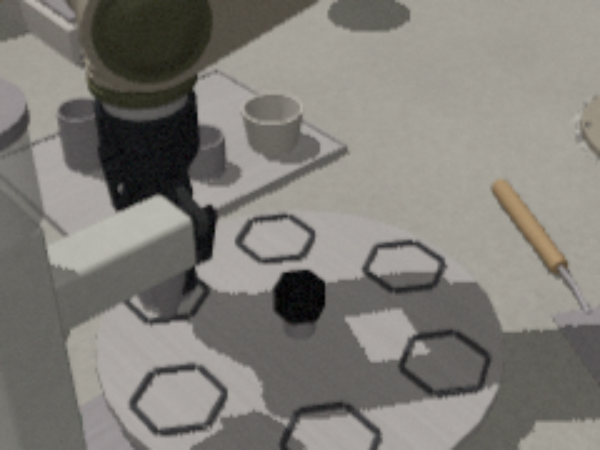

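The mould sits over its pocket, near (165,297) in the crop. I'll lower, release and check.

```bash
python3 -m creep '[{"jaw":1,"travel":[1,1,-4],"roll":0},{"jaw":1,"travel":[1,1,-8],"roll":0},{"jaw":1,"travel":[1,1,-8],"roll":0},{"jaw":-1,"travel":[1,1,-8],"roll":0},{"jaw":-1,"travel":[1,1,-8],"roll":0},{"jaw":-1,"travel":[1,1,-8],"roll":0},{"jaw":-1,"travel":[1,1,-8],"roll":0},{"jaw":-1,"travel":[1,1,-8],"roll":0},{"jaw":-1,"travel":[1,1,30],"roll":0},{"jaw":-1,"travel":[1,1,70],"roll":0},{"jaw":-1,"travel":[-50,-30,80],"roll":0},{"jaw":-1,"travel":[-100,-60,80],"roll":0}]'
python3 -m creep '[{"jaw":-1,"travel":[-20,-60,0],"roll":0},{"jaw":-1,"travel":[-55,-110,0],"roll":0},{"jaw":-1,"travel":[-65,-135,0],"roll":0},{"jaw":-1,"travel":[-73,-136,-30],"roll":0},{"jaw":-1,"travel":[-73,-136,-30],"roll":0},{"jaw":-1,"travel":[-73,-136,-30],"roll":0}]'
python3 - <<'E'
from h import *
p,P=cloud("top","pics/t6.png")
for m in moulds(P,(185,330,130,275),.062):print(m)
print()
for m in moulds(P):print(m)
E
```

```text
time_s: 18.05
position: [0.5483, -0.1446, 0.3232]
tool_rot: [[1.0, 0.001, 0.004], [0.001, -1.0, -0.002], [0.004, 0.002, -1.0]]
ft_force: [0.5, -0.6, -0.8]
grip_width: 0.0849
gripper_force: 0.0
time_s: 18.65
position: [0.4763, -0.2803, 0.2919]
tool_rot: [[1.0, -0.001, -0.0], [-0.001, -1.0, 0.001], [-0.0, -0.001, -1.0]]
ft_force: [-0.1, 0.5, -0.2]
grip_width: 0.0852
gripper_force: 0.0
(array([251., 133.]), np.float64(0.2239), array([0.6769, 0.0102]), 0.0186)
(array([299., 170.]), np.float64(0.0829), array([ 0.6339, -0.0942]), 0.025)
(array([255., 194.]), np.float64(0.1), array([0.5711, 0.0075]), 0.0201)
(array([212., 262.]), np.float64(0.6538), array([0.397 , 0.0063]), 0.0126)

(array([398., 251.]), np.float64(0.5316), array([ 0.3631, -0.1633]), 0.0279)
```

mould0 stands in k5 with its top at 80 mm. Next is mould1.

```bash
python3 -m creep '[{"jaw":-1,"travel":[-15,-10,-20],"roll":0},{"jaw":-1,"travel":[-15,-10,-60],"roll":0},{"jaw":-1,"travel":[-15,-10,-90],"roll":0},{"jaw":-1,"travel":[-15,-10,-102],"roll":0},{"jaw":-1,"travel":[-15,-10,-102],"roll":0},{"jaw":-1,"travel":[-15,-10,-102],"roll":0},{"jaw":1,"travel":[-15,-10,-102],"roll":0},{"jaw":1,"travel":[-15,-10,-102],"roll":0},{"jaw":1,"travel":[-15,-10,-102],"roll":0},{"jaw":1,"travel":[-15,-10,-102],"roll":0},{"jaw":1,"travel":[-15,-10,-102],"roll":0},{"jaw":1,"travel":[-15,-10,-102],"roll":0}]' 30
python3 -m creep '[{"jaw":1,"travel":[0,0,0],"roll":0},{"jaw":1,"travel":[0,0,0],"roll":0}]'
```

```text
time_s: 19.9
position: [0.4611, -0.2907, 0.1905]
tool_rot: [[1.0, -0.001, 0.001], [-0.001, -1.0, -0.001], [0.001, 0.001, -1.0]]
ft_force: [-0.7, 1.4, 6.1]
grip_width: 0.0481
gripper_force: 31.3
time_s: 20.1
position: [0.4611, -0.2907, 0.1905]
tool_rot: [[1.0, -0.001, 0.001], [-0.001, -1.0, -0.001], [0.001, 0.001, -1.0]]
ft_force: [-0.8, 0.2, 6.2]
grip_width: 0.0481
gripper_force: 31.3
```

```bash
python3 -m creep '[{"jaw":1,"travel":[0,0,30],"roll":0},{"jaw":1,"travel":[0,0,70],"roll":0},{"jaw":1,"travel":[8,30,90],"roll":0},{"jaw":1,"travel":[20,75,90],"roll":0},{"jaw":1,"travel":[32,120,90],"roll":0},{"jaw":1,"travel":[43,160,90],"roll":0},{"jaw":1,"travel":[50,185,90],"roll":0},{"jaw":1,"travel":[53,193,90],"roll":0},{"jaw":1,"travel":[53,193,75],"roll":0},{"jaw":1,"travel":[53,193,60],"roll":0},{"jaw":1,"travel":[53,193,53],"roll":0},{"jaw":1,"travel":[53,193,53],"roll":0}]'
python3 -m creep '[{"jaw":1,"travel":[0,0,-5],"roll":0},{"jaw":1,"travel":[0,0,-9],"roll":0},{"jaw":1,"travel":[0,0,-9],"roll":0},{"jaw":-1,"travel":[0,0,-9],"roll":0},{"jaw":-1,"travel":[0,0,-9],"roll":0},{"jaw":-1,"travel":[0,0,-9],"roll":0},{"jaw":-1,"travel":[0,0,-9],"roll":0},{"jaw":-1,"travel":[0,0,-9],"roll":0},{"jaw":-1,"travel":[0,0,30],"roll":0},{"jaw":-1,"travel":[0,0,70],"roll":0},{"jaw":-1,"travel":[-20,-40,70],"roll":0},{"jaw":-1,"travel":[-40,-80,70],"roll":0}]'
python3 -m creep '[{"jaw":-1,"travel":[-10,-50,0],"roll":0},{"jaw":-1,"travel":[-20,-100,0],"roll":0},{"jaw":-1,"travel":[-22,-150,0],"roll":0},{"jaw":-1,"travel":[-22,-200,0],"roll":0},{"jaw":-1,"travel":[-22,-213,-20],"roll":0},{"jaw":-1,"travel":[-22,-213,-20],"roll":0},{"jaw":-1,"travel":[-22,-213,-20],"roll":0}]'
python3 - <<'E'
from h import *
p,P=cloud("top","pics/t7.png")
for m in moulds(P,(185,330,130,275),.062):print(m)
print()
for m in moulds(P):print(m)
E
```

```text
time_s: 21.3
position: [0.5138, -0.0982, 0.2419]
tool_rot: [[1.0, -0.002, -0.002], [-0.002, -1.0, 0.001], [-0.002, -0.001, -1.0]]
ft_force: [-0.3, 0.2, -0.7]
grip_width: 0.0481
gripper_force: 31.6
time_s: 22.5
position: [0.4736, -0.1778, 0.3137]
tool_rot: [[1.0, 0.002, 0.002], [0.002, -1.0, -0.002], [0.002, 0.002, -1.0]]
ft_force: [0.4, -0.2, -0.4]
grip_width: 0.0855
gripper_force: 0.0
time_s: 23.2
position: [0.4519, -0.3902, 0.2923]
tool_rot: [[1.0, -0.001, -0.001], [-0.001, -1.0, 0.001], [-0.001, -0.001, -1.0]]
ft_force: [0.4, -0.4, 0.8]
grip_width: 0.0853
gripper_force: 0.0
(array([251., 133.]), np.float64(0.2238), array([0.6773, 0.0103]), 0.0185)
(array([299., 170.]), np.float64(0.0824), array([ 0.6351, -0.0936]), 0.0251)
(array([255., 194.]), np.float64(0.0996), array([0.571 , 0.0074]), 0.0204)
(array([300., 219.]), np.float64(0.0948), array([ 0.5141, -0.0991]), 0.025)
(array([290., 258.]), np.float64(0.6424), array([ 0.394 , -0.0629]), 0.0255)

(array([420., 209.]), np.float64(0.0738), array([ 0.5504, -0.3842]), 0.0254)
(array([420., 276.]), np.float64(0.5277), array([ 0.3591, -0.2228]), 0.0322)
(array([352., 297.]), np.float64(0.627), array([ 0.3697, -0.1311]), 0.0079)
```

```bash
python3 -m creep '[{"jaw":-1,"travel":[-1,-1,-40],"roll":0},{"jaw":-1,"travel":[-1,-1,-80],"roll":0},{"jaw":-1,"travel":[-1,-1,-102],"roll":0},{"jaw":-1,"travel":[-1,-1,-102],"roll":0},{"jaw":-1,"travel":[-1,-1,-102],"roll":0},{"jaw":1,"travel":[-1,-1,-102],"roll":0},{"jaw":1,"travel":[-1,-1,-102],"roll":0},{"jaw":1,"travel":[-1,-1,-102],"roll":0},{"jaw":1,"travel":[-1,-1,-102],"roll":0},{"jaw":1,"travel":[-1,-1,-102],"roll":0},{"jaw":1,"travel":[-1,-1,-102],"roll":0},{"jaw":1,"travel":[-1,-1,-102],"roll":0}]' 30
python3 -m creep '[{"jaw":1,"travel":[0,0,0],"roll":0},{"jaw":1,"travel":[0,0,0],"roll":0}]'
```

```text
time_s: 24.45
position: [0.4511, -0.3916, 0.1921]
tool_rot: [[1.0, -0.001, 0.002], [-0.001, -1.0, -0.002], [0.002, 0.002, -1.0]]
ft_force: [-1.5, 2.3, 6.6]
grip_width: 0.0498
gripper_force: 30.5
time_s: 24.65
position: [0.4511, -0.3916, 0.1921]
tool_rot: [[1.0, -0.001, 0.002], [-0.001, -1.0, -0.002], [0.002, 0.002, -1.0]]
ft_force: [-0.7, 0.7, 6.8]
grip_width: 0.0498
gripper_force: 30.5
```

```bash
python3 -m creep '[{"jaw":1,"travel":[0,0,40],"roll":0},{"jaw":1,"travel":[0,10,85],"roll":0},{"jaw":1,"travel":[0,50,110],"roll":0},{"jaw":1,"travel":[0,95,110],"roll":0},{"jaw":1,"travel":[0,140,110],"roll":0},{"jaw":1,"travel":[0,185,110],"roll":0},{"jaw":1,"travel":[0,230,110],"roll":0},{"jaw":1,"travel":[0,275,110],"roll":0},{"jaw":1,"travel":[0,320,110],"roll":0},{"jaw":1,"travel":[0,360,110],"roll":0},{"jaw":1,"travel":[0,390,110],"roll":0},{"jaw":1,"travel":[0,396,110],"roll":0}]'
python3 -m creep '[{"jaw":1,"travel":[0,0,-20],"roll":0},{"jaw":1,"travel":[0,0,-45],"roll":0},{"jaw":1,"travel":[0,0,-57],"roll":0},{"jaw":1,"travel":[0,0,-57],"roll":0},{"jaw":1,"travel":[0,0,-57],"roll":0}]'
```

```text
time_s: 25.85
position: [0.4503, 0.0069, 0.3011]
tool_rot: [[1.0, 0.002, 0.0], [0.002, -1.0, 0.0], [0.0, -0.0, -1.0]]
ft_force: [0.4, -0.8, -1.4]
grip_width: 0.0497
gripper_force: 32.1
time_s: 26.35
position: [0.4512, 0.0039, 0.244]
tool_rot: [[1.0, -0.002, 0.001], [-0.002, -1.0, -0.0], [0.001, 0.0, -1.0]]
ft_force: [0.0, -0.2, -0.9]
grip_width: 0.0498
gripper_force: 32.1
```

```bash
python3 -m creep '[{"jaw":1,"travel":[0,1,-5],"roll":0},{"jaw":1,"travel":[0,1,-9],"roll":0},{"jaw":1,"travel":[0,1,-9],"roll":0},{"jaw":-1,"travel":[0,1,-9],"roll":0},{"jaw":-1,"travel":[0,1,-9],"roll":0},{"jaw":-1,"travel":[0,1,-9],"roll":0},{"jaw":-1,"travel":[0,1,-9],"roll":0},{"jaw":-1,"travel":[0,1,-9],"roll":0},{"jaw":-1,"travel":[0,1,30],"roll":0},{"jaw":-1,"travel":[0,1,70],"roll":0},{"jaw":-1,"travel":[10,-40,80],"roll":0},{"jaw":-1,"travel":[20,-85,80],"roll":0}]'
python3 -m creep '[{"jaw":-1,"travel":[10,-45,0],"roll":0},{"jaw":-1,"travel":[20,-90,0],"roll":0},{"jaw":-1,"travel":[30,-135,0],"roll":0},{"jaw":-1,"travel":[42,-180,0],"roll":0},{"jaw":-1,"travel":[54,-225,0],"roll":0},{"jaw":-1,"travel":[68,-270,0],"roll":0},{"jaw":-1,"travel":[79,-303,-10],"roll":0},{"jaw":-1,"travel":[79,-303,-30],"roll":0},{"jaw":-1,"travel":[79,-303,-30],"roll":0},{"jaw":-1,"travel":[79,-303,-30],"roll":0}]'
python3 - <<'E'
from h import *
p,P=cloud("top","pics/t8.png")
for m in moulds(P,(185,330,130,275),.062):print(m)
print()
for m in moulds(P):print(m)
E
```

```text
time_s: 27.55
position: [0.4711, -0.0808, 0.3258]
tool_rot: [[1.0, 0.002, 0.004], [0.002, -1.0, -0.002], [0.004, 0.002, -1.0]]
ft_force: [0.8, 0.5, -1.2]
grip_width: 0.0852
gripper_force: 0.0
time_s: 28.55
position: [0.55, -0.3832, 0.2936]
tool_rot: [[1.0, -0.001, -0.001], [-0.001, -1.0, 0.001], [-0.001, -0.001, -1.0]]
ft_force: [-0.8, 0.3, -0.1]
grip_width: 0.0852
gripper_force: 0.0
(array([251., 133.]), np.float64(0.2248), array([0.6768, 0.0098]), 0.0185)
(array([299., 169.]), np.float64(0.0827), array([ 0.6352, -0.0939]), 0.0251)
(array([255., 194.]), np.float64(0.0998), array([0.5709, 0.0072]), 0.0203)
(array([279., 243.]), np.float64(0.6063), array([ 0.41  , -0.0671]), 0.0492)

(array([406., 258.]), np.float64(0.5933), array([ 0.3836, -0.1488]), 0.0289)
```

Now mould3.

```bash
python3 -m creep '[{"jaw":-1,"travel":[0,-1,-40],"roll":0},{"jaw":-1,"travel":[0,-1,-80],"roll":0},{"jaw":-1,"travel":[0,-1,-102],"roll":0},{"jaw":-1,"travel":[0,-1,-102],"roll":0},{"jaw":-1,"travel":[0,-1,-102],"roll":0},{"jaw":1,"travel":[0,-1,-102],"roll":0},{"jaw":1,"travel":[0,-1,-102],"roll":0},{"jaw":1,"travel":[0,-1,-102],"roll":0},{"jaw":1,"travel":[0,-1,-102],"roll":0},{"jaw":1,"travel":[0,-1,-102],"roll":0},{"jaw":1,"travel":[0,-1,-102],"roll":0},{"jaw":1,"travel":[0,-1,-102],"roll":0}]' 30
python3 -m creep '[{"jaw":1,"travel":[0,0,40],"roll":0},{"jaw":1,"travel":[0,0,85],"roll":0},{"jaw":1,"travel":[0,0,130],"roll":0},{"jaw":1,"travel":[0,0,150],"roll":0},{"jaw":1,"travel":[0,0,150],"roll":0},{"jaw":1,"travel":[0,0,150],"roll":0}]'
```

```text
time_s: 29.8
position: [0.5501, -0.3847, 0.1931]
tool_rot: [[1.0, -0.001, 0.002], [-0.001, -1.0, -0.001], [0.002, 0.001, -1.0]]
ft_force: [-0.5, 1.9, 5.8]
grip_width: 0.0487
gripper_force: 30.9
time_s: 30.4
position: [0.5497, -0.3844, 0.3407]
tool_rot: [[1.0, -0.001, -0.001], [-0.001, -1.0, 0.001], [-0.001, -0.001, -1.0]]
ft_force: [-0.0, 0.0, -1.8]
grip_width: 0.0484
gripper_force: 30.7
```

```bash
python3 -m creep '[{"jaw":1,"travel":[-4,40,0],"roll":0},{"jaw":1,"travel":[-8,85,0],"roll":0},{"jaw":1,"travel":[-12,130,0],"roll":0},{"jaw":1,"travel":[-16,175,0],"roll":0},{"jaw":1,"travel":[-20,220,0],"roll":0},{"jaw":1,"travel":[-24,265,0],"roll":0},{"jaw":1,"travel":[-28,310,0],"roll":0},{"jaw":1,"travel":[-32,355,0],"roll":0},{"jaw":1,"travel":[-36,400,0],"roll":0},{"jaw":1,"travel":[-40,445,0],"roll":0},{"jaw":1,"travel":[-42,480,0],"roll":0},{"jaw":1,"travel":[-42,494,0],"roll":0}]'
python3 -m creep '[{"jaw":1,"travel":[0,0,-20],"roll":0},{"jaw":1,"travel":[0,0,-50],"roll":0},{"jaw":1,"travel":[0,0,-80],"roll":0},{"jaw":1,"travel":[0,0,-96],"roll":0},{"jaw":1,"travel":[0,0,-96],"roll":0},{"jaw":1,"travel":[0,0,-96],"roll":0}]'
```

```text
time_s: 31.6
position: [0.5071, 0.112, 0.3398]
tool_rot: [[1.0, 0.002, -0.004], [0.002, -1.0, 0.0], [-0.004, -0.0, -1.0]]
ft_force: [0.0, -0.8, -0.9]
grip_width: 0.0487
gripper_force: 30.8
time_s: 32.2
position: [0.5081, 0.109, 0.2453]
tool_rot: [[1.0, -0.002, -0.001], [-0.002, -1.0, -0.0], [-0.001, 0.0, -1.0]]
ft_force: [-0.4, -0.4, -1.1]
grip_width: 0.0483
gripper_force: 30.8
```

```bash
python3 -m creep '[{"jaw":1,"travel":[0,1,-5],"roll":0},{"jaw":1,"travel":[0,1,-9],"roll":0},{"jaw":1,"travel":[0,1,-9],"roll":0},{"jaw":-1,"travel":[0,1,-9],"roll":0},{"jaw":-1,"travel":[0,1,-9],"roll":0},{"jaw":-1,"travel":[0,1,-9],"roll":0},{"jaw":-1,"travel":[0,1,-9],"roll":0},{"jaw":-1,"travel":[0,1,-9],"roll":0},{"jaw":-1,"travel":[0,1,35],"roll":0},{"jaw":-1,"travel":[0,1,80],"roll":0},{"jaw":-1,"travel":[0,1,125],"roll":0},{"jaw":-1,"travel":[-30,35,125],"roll":0}]'
python3 -m creep '[{"jaw":-1,"travel":[-40,25,0],"roll":0},{"jaw":-1,"travel":[-80,55,0],"roll":0},{"jaw":-1,"travel":[-110,90,0],"roll":0},{"jaw":-1,"travel":[-110,125,0],"roll":0},{"jaw":-1,"travel":[-110,140,0],"roll":0},{"jaw":-1,"travel":[-110,140,0],"roll":0}]'
python3 - <<'E'
from h import *
p,P=cloud("top","pics/t9.png")
for m in moulds(P,(185,330,130,275),.062):print(m)
print()
for m in moulds(P):print(m)
lean("top",None);lean("scene","pics/s9.png")
q=P[178:212,240:272].reshape(-1,3);q=q[(q[:,2]>.097)&(q[:,2]<.12)]
R=cv2.minAreaRect(q[:,:2].astype(np.float32));print(len(q),R)
E
```

```text
time_s: 33.4
position: [0.4802, 0.1428, 0.3759]
tool_rot: [[1.0, -0.005, 0.013], [-0.005, -1.0, 0.0], [0.013, -0.0, -1.0]]
ft_force: [0.6, 1.2, -1.0]
grip_width: 0.0854
gripper_force: 0.0
time_s: 34.0
position: [0.3675, 0.2858, 0.3705]
tool_rot: [[1.0, 0.002, 0.0], [0.002, -1.0, 0.0], [0.0, -0.0, -1.0]]
ft_force: [0.3, 0.2, -0.1]
grip_width: 0.0855
gripper_force: 0.0
(array([251., 134.]), np.float64(0.2246), array([0.6771, 0.0099]), 0.0184)
(array([299., 170.]), np.float64(0.082), array([ 0.6352, -0.0938]), 0.0253)
(array([255., 194.]), np.float64(0.0999), array([0.5713, 0.0074]), 0.0205)
(array([209., 220.]), np.float64(0.1177), array([0.5079, 0.1092]), 0.0251)
(array([300., 219.]), np.float64(0.0941), array([ 0.5141, -0.0991]), 0.025)
(array([253., 246.]), np.float64(0.1066), array([0.4507, 0.0045]), 0.0248)

(array([381., 286.]), np.float64(0.0535), array([ 0.3702, -0.2834]), 0.0347)
angle 43.78893 mid XZ [102.979645 110.33648 ] X [  6.00276094 195.1528352 ] Z [ 16.61330286 196.40794386] Y [-25.36973389  25.90398602] 2395
angle 43.82434 mid XZ [108.65177  113.430695] X [  6.8683029  185.16452338] Z [ 14.780682   184.69505002] Y [-20.99080973  31.34891695] 4534
126 ((0.5698037147521973, 0.007742609828710556), (0.037895239889621735, 0.03492186591029167), 32.96981430053711)
```

View pics/t9.png

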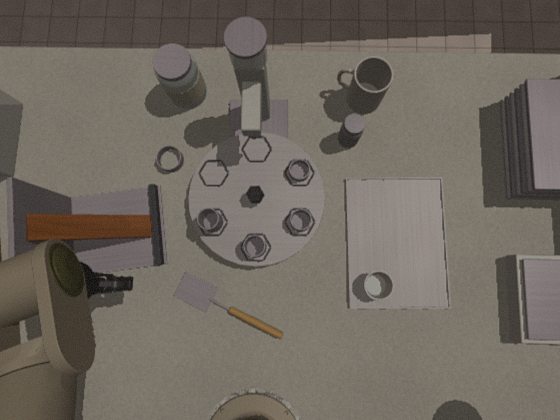

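All four moulds stand in the pockets k5, k4, k3 and k2, in order of height (top view (299,170), (300,219), (253,246), (209,220)). Now to the knob.

```bash
python3 -m creep '[{"jaw":-1,"travel":[30,-40,0],"roll":-0.08},{"jaw":-1,"travel":[58,-80,0],"roll":-0.16},{"jaw":-1,"travel":[88,-120,0],"roll":-0.24},{"jaw":-1,"travel":[117,-160,0],"roll":-0.32},{"jaw":-1,"travel":[146,-200,0],"roll":-0.4},{"jaw":-1,"travel":[175,-240,0],"roll":-0.48},{"jaw":-1,"travel":[203,-278,0],"roll":-0.502},{"jaw":-1,"travel":[203,-278,-20],"roll":-0.502},{"jaw":-1,"travel":[203,-278,-40],"roll":-0.502},{"jaw":-1,"travel":[203,-278,-40],"roll":-0.502},{"jaw":-1,"travel":[203,-278,-40],"roll":-0.502}]' 60
```

```text
time_s: 35.25
position: [0.5709, 0.0057, 0.331]
tool_rot: [[0.876, -0.483, -0.0], [-0.483, -0.876, -0.0], [-0.0, 0.0, -1.0]]
ft_force: [0.7, 1.0, 0.5]
grip_width: 0.0854
gripper_force: 0.0
```

```bash
python3 -m creep '[{"jaw":-1,"travel":[0,2,-25],"roll":0},{"jaw":-1,"travel":[0,2,-50],"roll":0},{"jaw":-1,"travel":[0,2,-70],"roll":0},{"jaw":-1,"travel":[0,2,-79],"roll":0},{"jaw":-1,"travel":[0,2,-79],"roll":0},{"jaw":1,"travel":[0,2,-79],"roll":0},{"jaw":1,"travel":[0,2,-79],"roll":0},{"jaw":1,"travel":[0,2,-79],"roll":0},{"jaw":1,"travel":[0,2,-79],"roll":0},{"jaw":1,"travel":[0,2,-79],"roll":0},{"jaw":1,"travel":[0,2,-79],"roll":0},{"jaw":1,"travel":[0,2,-79],"roll":0}]' 60
python3 -m creep '[{"jaw":1,"travel":[0,0,0],"roll":0},{"jaw":1,"travel":[0,0,0],"roll":0},{"jaw":1,"travel":[0,0,0],"roll":0}]'
```

```text
time_s: 36.45
position: [0.5712, 0.0088, 0.2527]
tool_rot: [[0.876, -0.482, 0.002], [-0.482, -0.876, 0.001], [0.002, -0.002, -1.0]]
ft_force: [0.5, 4.2, 5.5]
grip_width: 0.0347
gripper_force: 61.1
time_s: 36.75
position: [0.5712, 0.0088, 0.2527]
tool_rot: [[0.876, -0.482, 0.002], [-0.482, -0.876, 0.001], [0.002, -0.002, -1.0]]
ft_force: [0.7, 4.2, 5.3]
grip_width: 0.0345
gripper_force: 61.1
```

```bash
python3 -m creep '[{"jaw":1,"travel":[0,0,0],"roll":0.04},{"jaw":1,"travel":[0,0,0],"roll":0.12},{"jaw":1,"travel":[0,0,0],"roll":0.23},{"jaw":1,"travel":[0,0,0],"roll":0.35},{"jaw":1,"travel":[0,0,0],"roll":0.47},{"jaw":1,"travel":[0,0,0],"roll":0.6},{"jaw":1,"travel":[0,0,0],"roll":0.72},{"jaw":1,"travel":[0,0,0],"roll":0.84},{"jaw":1,"travel":[0,0,0],"roll":0.94},{"jaw":1,"travel":[0,0,0],"roll":1.01},{"jaw":1,"travel":[0,0,0],"roll":1.047},{"jaw":1,"travel":[0,0,0],"roll":1.047}]'
python3 -m creep '[{"jaw":1,"travel":[0,0,0],"roll":0},{"jaw":-1,"travel":[0,0,0],"roll":0},{"jaw":-1,"travel":[0,0,0],"roll":0},{"jaw":-1,"travel":[0,0,0],"roll":0},{"jaw":-1,"travel":[0,0,0],"roll":0},{"jaw":-1,"travel":[0,0,0],"roll":0},{"jaw":-1,"travel":[0,0,0],"roll":0},{"jaw":-1,"travel":[0,0,0],"roll":0},{"jaw":-1,"travel":[0,0,0],"roll":0},{"jaw":-1,"travel":[0,0,0],"roll":0},{"jaw":-1,"travel":[0,0,0],"roll":0},{"jaw":-1,"travel":[0,0,0],"roll":0}]'
python3 -m creep '[{"jaw":-1,"travel":[0,0,0],"roll":0},{"jaw":-1,"travel":[0,0,0],"roll":0},{"jaw":-1,"travel":[0,0,0],"roll":0},{"jaw":-1,"travel":[0,0,0],"roll":0},{"jaw":-1,"travel":[0,0,0],"roll":0},{"jaw":-1,"travel":[0,0,0],"roll":0},{"jaw":-1,"travel":[0,0,0],"roll":0},{"jaw":-1,"travel":[0,0,0],"roll":0},{"jaw":-1,"travel":[0,0,0],"roll":0},{"jaw":-1,"travel":[0,0,0],"roll":0},{"jaw":-1,"travel":[0,0,0],"roll":0},{"jaw":-1,"travel":[0,0,0],"roll":0}]'
python3 - <<'E'
from h import *
p,P=cloud("scene","pics/s10.png")
p,P=cloud("top","pics/t10.png")
for m in moulds(P,(185,330,130,275),.062):print(m)
E
```

```text
time_s: 37.95
position: [0.5712, 0.0088, 0.2527]
tool_rot: [[0.855, 0.518, 0.002], [0.518, -0.855, 0.001], [0.002, 0.0, -1.0]]
ft_force: [0.1, 3.5, 5.3]
grip_width: 0.0344
gripper_force: 61.2
time_s: 39.15
position: [0.5709, 0.0084, 0.2515]
tool_rot: [[0.856, 0.517, 0.0], [0.517, -0.856, 0.0], [0.0, -0.0, -1.0]]
ft_force: [-0.5, 0.5, -0.2]
grip_width: 0.0852
gripper_force: 0.0
time_s: 40.35
position: [0.5709, 0.0084, 0.2515]
tool_rot: [[0.856, 0.517, -0.0], [0.517, -0.856, 0.0], [-0.0, -0.0, -1.0]]
ft_force: [-0.3, 0.8, 0.2]
grip_width: 0.0857
gripper_force: 0.0
(array([230., 203.]), np.float64(0.5258), array([0.4035, 0.0278]), 0.0271)
(array([299., 169.]), np.float64(0.0943), array([ 0.6344, -0.0943]), 0.0248)
(array([300., 219.]), np.float64(0.1065), array([ 0.5134, -0.0976]), 0.025)
```

View pics/s10.png

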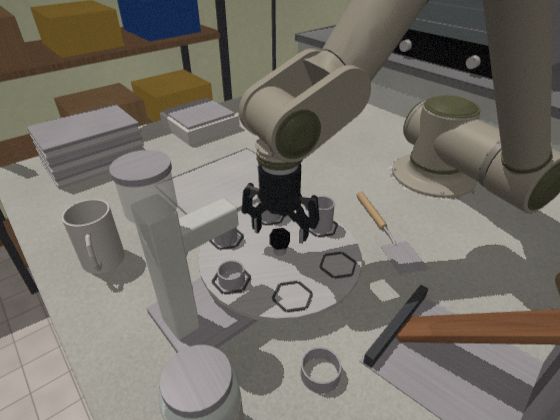

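mould0 stands under the nozzle (scene (231,277)), with the others following. I'll index to mould1.

```bash
python3 -m creep '[{"jaw":-1,"travel":[0,0,0],"roll":0},{"jaw":-1,"travel":[0,0,0],"roll":0},{"jaw":-1,"travel":[0,0,0],"roll":0},{"jaw":1,"travel":[0,0,0],"roll":0},{"jaw":1,"travel":[0,0,0],"roll":0},{"jaw":1,"travel":[0,0,0],"roll":0},{"jaw":1,"travel":[0,0,0],"roll":0},{"jaw":1,"travel":[0,0,0],"roll":0},{"jaw":1,"travel":[0,0,0],"roll":0},{"jaw":1,"travel":[0,0,0],"roll":0},{"jaw":1,"travel":[0,0,0],"roll":0},{"jaw":1,"travel":[0,0,0],"roll":0}]' 60
python3 -m creep '[{"jaw":1,"travel":[0,0,0],"roll":0.04},{"jaw":1,"travel":[0,0,0],"roll":0.12},{"jaw":1,"travel":[0,0,0],"roll":0.23},{"jaw":1,"travel":[0,0,0],"roll":0.35},{"jaw":1,"travel":[0,0,0],"roll":0.47},{"jaw":1,"travel":[0,0,0],"roll":0.6},{"jaw":1,"travel":[0,0,0],"roll":0.72},{"jaw":1,"travel":[0,0,0],"roll":0.84},{"jaw":1,"travel":[0,0,0],"roll":0.94},{"jaw":1,"travel":[0,0,0],"roll":1.01},{"jaw":1,"travel":[0,0,0],"roll":1.047},{"jaw":1,"travel":[0,0,0],"roll":1.047}]'
python3 -m creep '[{"jaw":1,"travel":[0,0,0],"roll":0},{"jaw":-1,"travel":[0,0,0],"roll":0},{"jaw":-1,"travel":[0,0,0],"roll":0},{"jaw":-1,"travel":[0,0,0],"roll":0},{"jaw":-1,"travel":[0,0,0],"roll":0},{"jaw":-1,"travel":[0,0,0],"roll":0},{"jaw":-1,"travel":[0,0,0],"roll":0},{"jaw":-1,"travel":[0,0,0],"roll":0},{"jaw":-1,"travel":[0,0,0],"roll":0},{"jaw":-1,"travel":[0,0,0],"roll":0},{"jaw":-1,"travel":[0,0,0],"roll":0},{"jaw":-1,"travel":[0,0,0],"roll":0}]'
python3 -m creep '[{"jaw":-1,"travel":[0,0,0],"roll":0},{"jaw":-1,"travel":[0,0,0],"roll":0},{"jaw":-1,"travel":[0,0,0],"roll":0},{"jaw":-1,"travel":[0,0,0],"roll":0},{"jaw":-1,"travel":[0,0,0],"roll":0},{"jaw":-1,"travel":[0,0,0],"roll":0},{"jaw":-1,"travel":[0,0,0],"roll":0},{"jaw":-1,"travel":[0,0,0],"roll":0},{"jaw":-1,"travel":[0,0,0],"roll":0},{"jaw":-1,"travel":[0,0,0],"roll":0},{"jaw":-1,"travel":[0,0,0],"roll":0},{"jaw":-1,"travel":[0,0,0],"roll":0}]'
python3 - <<'E'
from h import *
p,P=cloud("scene","pics/s11.png");p,P=cloud("top","pics/t11.png")
for m in moulds(P,(185,330,130,275),.062):print(m)
E
```

```text
time_s: 41.65
position: [0.5709, 0.0085, 0.2518]
tool_rot: [[0.856, 0.517, 0.0], [0.517, -0.856, 0.0], [0.0, -0.0, -1.0]]
ft_force: [-1.7, 1.3, 6.1]
grip_width: 0.0345
gripper_force: 61.6
time_s: 42.85
position: [0.5713, 0.0082, 0.2518]
tool_rot: [[-0.02, 1.0, 0.002], [1.0, 0.02, -0.001], [-0.001, 0.002, -1.0]]
ft_force: [2.3, -0.8, 3.7]
grip_width: 0.0347
gripper_force: 61.5
time_s: 44.05
position: [0.5709, 0.0084, 0.2515]
tool_rot: [[-0.02, 1.0, 0.0], [1.0, 0.02, -0.0], [-0.0, 0.0, -1.0]]
ft_force: [-0.6, 0.3, 0.4]
grip_width: 0.0852
gripper_force: 0.0
time_s: 45.25
position: [0.5709, 0.0084, 0.2515]
tool_rot: [[-0.02, 1.0, -0.0], [1.0, 0.02, 0.0], [0.0, -0.0, -1.0]]
ft_force: [0.2, -0.4, -0.6]
grip_width: 0.0854
gripper_force: 0.0
(array([230., 203.]), np.float64(0.5258), array([0.4035, 0.028 ]), 0.0271)
(array([299., 169.]), np.float64(0.1057), array([ 0.6329, -0.0942]), 0.0252)
(array([300., 219.]), np.float64(0.1182), array([ 0.5134, -0.0972]), 0.0248)
```

```bash
python3 -m creep '[{"jaw":-1,"travel":[0,0,0],"roll":0},{"jaw":-1,"travel":[0,0,0],"roll":0},{"jaw":-1,"travel":[0,0,0],"roll":0},{"jaw":1,"travel":[0,0,0],"roll":0},{"jaw":1,"travel":[0,0,0],"roll":0},{"jaw":1,"travel":[0,0,0],"roll":0},{"jaw":1,"travel":[0,0,0],"roll":0},{"jaw":1,"travel":[0,0,0],"roll":0},{"jaw":1,"travel":[0,0,0],"roll":0},{"jaw":1,"travel":[0,0,0],"roll":0},{"jaw":1,"travel":[0,0,0],"roll":0},{"jaw":1,"travel":[0,0,0],"roll":0}]' 60
python3 -m creep '[{"jaw":1,"travel":[0,0,0],"roll":0.04},{"jaw":1,"travel":[0,0,0],"roll":0.12},{"jaw":1,"travel":[0,0,0],"roll":0.23},{"jaw":1,"travel":[0,0,0],"roll":0.35},{"jaw":1,"travel":[0,0,0],"roll":0.47},{"jaw":1,"travel":[0,0,0],"roll":0.6},{"jaw":1,"travel":[0,0,0],"roll":0.72},{"jaw":1,"travel":[0,0,0],"roll":0.84},{"jaw":1,"travel":[0,0,0],"roll":0.94},{"jaw":1,"travel":[0,0,0],"roll":1.01},{"jaw":1,"travel":[0,0,0],"roll":1.047},{"jaw":1,"travel":[0,0,0],"roll":1.047}]'
python3 -m creep '[{"jaw":1,"travel":[0,0,0],"roll":0},{"jaw":-1,"travel":[0,0,0],"roll":0},{"jaw":-1,"travel":[0,0,0],"roll":0},{"jaw":-1,"travel":[0,0,0],"roll":0},{"jaw":-1,"travel":[0,0,0],"roll":0},{"jaw":-1,"travel":[0,0,0],"roll":0},{"jaw":-1,"travel":[0,0,0],"roll":0},{"jaw":-1,"travel":[0,0,0],"roll":0},{"jaw":-1,"travel":[0,0,0],"roll":0},{"jaw":-1,"travel":[0,0,0],"roll":0},{"jaw":-1,"travel":[0,0,0],"roll":0},{"jaw":-1,"travel":[0,0,0],"roll":0}]'
python3 -m creep '[{"jaw":-1,"travel":[0,0,0],"roll":0},{"jaw":-1,"travel":[0,0,0],"roll":0},{"jaw":-1,"travel":[0,0,0],"roll":0},{"jaw":-1,"travel":[0,0,0],"roll":0},{"jaw":-1,"travel":[0,0,0],"roll":0},{"jaw":-1,"travel":[0,0,0],"roll":0},{"jaw":-1,"travel":[0,0,0],"roll":0},{"jaw":-1,"travel":[0,0,0],"roll":0},{"jaw":-1,"travel":[0,0,0],"roll":0},{"jaw":-1,"travel":[0,0,0],"roll":0},{"jaw":-1,"travel":[0,0,0],"roll":0},{"jaw":-1,"travel":[0,0,0],"roll":0}]'
python3 - <<'E'
from h import *
p,P=cloud("scene","pics/s12.png");p,P=cloud("top","pics/t12.png")
for m in moulds(P,(185,330,130,275),.062):print(m)
lean("scene",None)
E
```

```text
time_s: 46.55
position: [0.5713, 0.0084, 0.2519]
tool_rot: [[-0.02, 1.0, 0.002], [1.0, 0.02, -0.0], [-0.0, 0.002, -1.0]]
ft_force: [5.8, 1.8, 4.2]
grip_width: 0.0349
gripper_force: 61.7
time_s: 47.75
position: [0.5715, 0.0086, 0.2519]
tool_rot: [[-0.876, 0.482, 0.003], [0.482, 0.876, 0.0], [-0.002, 0.002, -1.0]]
ft_force: [7.3, 3.1, 2.7]
grip_width: 0.0345
gripper_force: 61.5
time_s: 48.95
position: [0.5709, 0.0084, 0.2515]
tool_rot: [[-0.876, 0.483, 0.0], [0.483, 0.876, -0.0], [-0.0, -0.0, -1.0]]
ft_force: [0.2, 0.1, -0.1]
grip_width: 0.085
gripper_force: 0.0
time_s: 50.15
position: [0.571, 0.0084, 0.2515]
tool_rot: [[-0.876, 0.483, 0.0], [0.483, 0.876, -0.0], [-0.0, 0.0, -1.0]]
ft_force: [-0.2, 0.1, 0.1]
grip_width: 0.0853
gripper_force: 0.0
(array([231., 203.]), np.float64(0.5254), array([0.4035, 0.0277]), 0.0271)
(array([299., 168.]), np.float64(0.1179), array([ 0.6322, -0.0938]), 0.0249)
angle 43.808594 mid XZ [108.940926 113.70002 ] X [  6.50358244 185.31651555] Z [ 14.57507537 184.68622227] Y [-20.86217153  31.29495502] 4535
```

mould2's stop is done. Now the tallest, then retreat.

```bash
python3 -m creep '[{"jaw":-1,"travel":[0,0,0],"roll":0},{"jaw":-1,"travel":[0,0,0],"roll":0},{"jaw":-1,"travel":[0,0,0],"roll":0},{"jaw":1,"travel":[0,0,0],"roll":0},{"jaw":1,"travel":[0,0,0],"roll":0},{"jaw":1,"travel":[0,0,0],"roll":0},{"jaw":1,"travel":[0,0,0],"roll":0},{"jaw":1,"travel":[0,0,0],"roll":0},{"jaw":1,"travel":[0,0,0],"roll":0},{"jaw":1,"travel":[0,0,0],"roll":0},{"jaw":1,"travel":[0,0,0],"roll":0},{"jaw":1,"travel":[0,0,0],"roll":0}]' 60
python3 -m creep '[{"jaw":1,"travel":[0,0,0],"roll":0.04},{"jaw":1,"travel":[0,0,0],"roll":0.12},{"jaw":1,"travel":[0,0,0],"roll":0.23},{"jaw":1,"travel":[0,0,0],"roll":0.35},{"jaw":1,"travel":[0,0,0],"roll":0.47},{"jaw":1,"travel":[0,0,0],"roll":0.6},{"jaw":1,"travel":[0,0,0],"roll":0.72},{"jaw":1,"travel":[0,0,0],"roll":0.84},{"jaw":1,"travel":[0,0,0],"roll":0.94},{"jaw":1,"travel":[0,0,0],"roll":1.01},{"jaw":1,"travel":[0,0,0],"roll":1.047},{"jaw":1,"travel":[0,0,0],"roll":1.047}]'
python3 -m creep '[{"jaw":1,"travel":[0,0,0],"roll":0},{"jaw":-1,"travel":[0,0,0],"roll":0},{"jaw":-1,"travel":[0,0,0],"roll":0},{"jaw":-1,"travel":[0,0,0],"roll":0},{"jaw":-1,"travel":[0,0,0],"roll":0},{"jaw":-1,"travel":[0,0,0],"roll":0},{"jaw":-1,"travel":[0,0,0],"roll":0},{"jaw":-1,"travel":[0,0,0],"roll":0},{"jaw":-1,"travel":[0,0,0],"roll":0},{"jaw":-1,"travel":[0,0,0],"roll":0},{"jaw":-1,"travel":[0,0,0],"roll":0},{"jaw":-1,"travel":[0,0,0],"roll":0}]'
python3 -m creep '[{"jaw":-1,"travel":[0,0,0],"roll":0},{"jaw":-1,"travel":[0,0,0],"roll":0},{"jaw":-1,"travel":[0,0,0],"roll":0},{"jaw":-1,"travel":[0,0,0],"roll":0},{"jaw":-1,"travel":[0,0,0],"roll":0},{"jaw":-1,"travel":[0,0,0],"roll":0},{"jaw":-1,"travel":[0,0,0],"roll":0},{"jaw":-1,"travel":[0,0,0],"roll":0},{"jaw":-1,"travel":[0,0,0],"roll":0},{"jaw":-1,"travel":[0,0,0],"roll":0},{"jaw":-1,"travel":[0,0,0],"roll":0},{"jaw":-1,"travel":[0,0,0],"roll":0}]'
python3 -m creep '[{"jaw":-1,"travel":[0,0,0],"roll":0},{"jaw":-1,"travel":[0,0,15],"roll":0},{"jaw":-1,"travel":[0,0,45],"roll":0},{"jaw":-1,"travel":[0,0,85],"roll":0},{"jaw":-1,"travel":[0,0,125],"roll":0},{"jaw":-1,"travel":[-30,-30,130],"roll":0},{"jaw":-1,"travel":[-65,-60,130],"roll":0},{"jaw":-1,"travel":[-100,-95,130],"roll":0},{"jaw":-1,"travel":[-130,-130,130],"roll":0},{"jaw":-1,"travel":[-160,-165,130],"roll":0},{"jaw":-1,"travel":[-190,-200,130],"roll":0},{"jaw":-1,"travel":[-190,-200,130],"roll":0}]'
python3 - <<'E'
from h import *
p,P=cloud("scene","pics/s13.png");p,P=cloud("top","pics/t13.png")
for m in moulds(P,(185,330,130,275),.062):print(m)
lean("scene",None);lean("top",None)
E
```

```text
time_s: 51.5
position: [0.5711, 0.0089, 0.2519]
tool_rot: [[-0.876, 0.483, 0.001], [0.483, 0.876, 0.001], [-0.001, 0.001, -1.0]]
ft_force: [1.5, 5.3, 4.2]
grip_width: 0.0347
gripper_force: 61.8
time_s: 52.7
position: [0.5711, 0.0087, 0.2519]
tool_rot: [[-0.856, -0.517, 0.001], [-0.517, 0.856, 0.001], [-0.001, -0.0, -1.0]]
ft_force: [1.6, 4.3, 3.6]
grip_width: 0.0345
gripper_force: 62.0
time_s: 53.9
position: [0.5709, 0.0084, 0.2515]
tool_rot: [[-0.856, -0.517, 0.0], [-0.517, 0.856, -0.0], [-0.0, -0.0, -1.0]]
ft_force: [-0.2, -0.1, -0.3]
grip_width: 0.0854
gripper_force: 0.0
time_s: 55.1
position: [0.5709, 0.0084, 0.2515]
tool_rot: [[-0.856, -0.517, 0.0], [-0.517, 0.856, -0.0], [-0.0, -0.0, -1.0]]
ft_force: [-0.5, 0.2, 0.2]
grip_width: 0.0853
gripper_force: 0.0
time_s: 56.3
position: [0.3785, -0.1946, 0.3817]
tool_rot: [[-0.859, -0.512, -0.0], [-0.512, 0.859, -0.001], [0.001, -0.001, -1.0]]
ft_force: [0.8, 0.6, -1.7]
grip_width: 0.0851
gripper_force: 0.0
(array([254., 142.]), np.float64(0.222), array([0.6773, 0.0099]), 0.0183)
(array([211., 169.]), np.float64(0.1054), array([0.6276, 0.1129]), 0.0254)
(array([255., 194.]), np.float64(0.1001), array([0.5708, 0.0072]), 0.0203)
(array([209., 221.]), np.float64(0.0938), array([0.5066, 0.11  ]), 0.025)
(array([254., 246.]), np.float64(0.0824), array([0.4501, 0.0038]), 0.025)
angle 43.862656 mid XZ [ 96.71758 102.1109 ] X [  6.53919503 185.21963503] Z [ 14.89078814 184.79911179] Y [-20.94149039  31.2728237 ] 4526
angle 43.771736 mid XZ [105.36492  112.561676] X [  5.55791664 194.05314867] Z [ 16.81664942 196.14104313] Y [-25.78909327  25.81820537] 2609
```

View pics/s13.png

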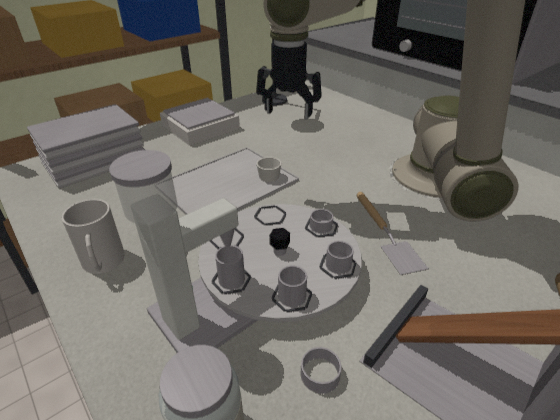

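mould3 stands under the nozzle (231,268). The others are in their pockets at (292,287), (340,258) and (320,222), the board leans, and the ramekin and ring are where they were. Handing in.

```bash
python3 -m creep '[{"jaw":-1,"travel":[0,0,0],"roll":0},{"jaw":-1,"travel":[0,0,0],"roll":0},{"jaw":-1,"travel":[0,0,0],"roll":0},{"jaw":-1,"travel":[0,0,0],"roll":0},{"jaw":-1,"travel":[0,0,0],"roll":0}]' && python3 -c "
from rig import *
print(close_job())"
```

```text
time_s: 57.0
position: [0.381, -0.1914, 0.3815]
tool_rot: [[-0.856, -0.517, -0.0], [-0.517, 0.856, 0.0], [0.0, 0.0, -1.0]]
ft_force: [-0.4, 0.6, -0.6]
grip_width: 0.0853
gripper_force: 0.0
the job is handed in; nothing more can be done
None
```

The job was handed in at 57 s, with no verdict returned: the board leans on the drying stand, all four moulds stand in turntable pockets and were indexed under the nozzle from shortest to tallest with over two seconds at each stop, and the ramekin and cutter ring were left alone.

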